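# Bring the square cup round and put the knob away

## Robot

A 6-joint arm with a two-finger parallel gripper is mounted at the origin on the work surface. World frame = base frame: x ahead of the robot, y to its left, z up, the work surface at z = 0. Lengths are in m, angles in rad, forces in N, time in s.
With the tool pointing down it reaches from about 0.375 to 0.9 m from the base axis. Payload 3.1 kg.
Tool frame: the origin (TCP) lies between the finger pads; the fingertips stand robot.tip_extent ahead of it and the grasp point (between the pads) lies 3 mm ahead of it (robot.tip_extent is the distance from the TCP to the fingertips, in m); z points along the fingers, x is the direction in which the jaws open and shut, and the axes are right-handed (so a half turn about z gives the same grasp; the last joint's range is limited). The gripper opens to 87 mm and grips with 3 to 60 N. Pads are 19 mm wide; open, the fingers measure 117 mm over their backs; the gripper's body (75 mm by 190 mm) begins 51 mm behind the grasp point.
Start: joints at [-1.329, 0.527, 1.433, -0, 1.181, -0.178], TCP at [0.255, -0.57, 0.245] pointing down, gripper open.
Joint ranges: [-3.08, 3.08], [-0.75, 2.2], [0.22, 2.44], [-1.43, 4.57], [0, 2.65], [-2.85, 2.85]. Speed limits (rad/s): [2.79, 2.79, 3.14, 3.14, 3.14, 3.14].

## Interface

Orientations are given as a unit quaternion [x, y, z, w].
In Python, from rig import robot, cams gives the robot as it stands.
- The arm moves only by the tool carry_out, never from a script. Its argument "steps" is a list of rows, each a list of 3 entries, a list of its own where there are three numbers: the shift along the world's x, y, z in cm, then the turn about the world's z in degrees, then the closure, from 0 (fully open) to 1 (shut). In form: [[[dx, dy, dz], spin, fingers], ...]. A call has 1 to 10 rows; each row shifts and turns the pose as measured when the row begins; what a row does not reach is not made up. A row lasts 1/10 s, in which the tool goes at most 50 mm and 8.59 degrees, less where a joint would pass 70% of its speed; a pose out of reach is approached as far as the arm can. A call with a gripper value outside its range is refused whole. The fingers move at their own pace and stop on an object; "squeeze" is the grip in N (left out, the last holds). Time passes only in rows, so rows that do not move let the fingers close. It gives the time, the measured TCP pose, the force and the opening at its end, in the units of the state.
- robot.get_obs(): the state, without advancing time (a new reading comes with each control period).
- cams.camera(name): name is "scene" or "top" or "wrist"; returns a dict with "pixels" (384x512x3 uint8, red, green, blue), "fx", "fy", "cx", "cy" (pixels), "k1" (the pictures are not rectified: a ray, as slopes to the right and down, at radius r is drawn at 1 + k1 r^2 times it, then the intrinsics apply), "eye" and "rotation" of the camera in the world. Camera axes: x right, y up, looking along -z (the intrinsics and any distortion apply to the point x, -y, -z); pixel columns grow to the right and rows downward; lengths in m; the calibration is good to about 2 mm. A picture is of the moment at which its call begins. There is no depth.
- robot.hand_in(): hands the job in, once; it reports no verdict.
The state is a dict: "time": time; "q": joint angles; "joint_velocities": joint speeds; "joint_torque": joint torques, N m; "position": TCP position; "tool_rot": TCP orientation; "ft_force": force on the tool from outside, world axes, zero at the start; "moment": the same for the moment, N m; "grip_width": finger opening in m.
Only numpy, scipy, OpenCV 4.12 (cv2) and the standard library are available. Lean on these libraries where they do the work, as an engineer would, in place of code of your own. Each camera call takes 0.05 s, during which the arm holds its last target. There are 200 camera calls.

## Task

Turn the parts carousel until its one square cup stands in line with the pointer on the stand, by pressing lightly on the bare flat push rim below the cups and dragging it round (keep under 16 N on the carousel, and do not push on the cups). Then pick up the loose black control knob from the bench and put it in the square cup, leaving the cup in line with the pointer and everything else on the bench where it is.

Things in the scene. Friction and masses are not known exactly. Their poses are not given: they have to be found in the camera images.
- stand: Grey carousel stand fixed to the bench; its height varies (origin 0 to 12 mm above the bench). Origin on the turning axis. Its own -x axis is the front: a grey pointer lug stands there just outside the rim's edge, 154 to 185 mm from the axis, 22 mm wide, its top 40 mm above the origin.
- platter: Carousel: a 180 mm metal deck carrying the cups, and below it, turning with it, a flat grey push rim. Origin on the axis at the deck's top, 56 mm above the stand's origin; x axis to the square cup. Turns both ways without stops; drag 0.45 N m, stays where left. Rides on springs, sinking 1 mm per 12 N.
- rim_ref (a point): Point on the axis at the nominal height of the push rim's top, 19 mm below the deck's top. The rim is a flat disc, 300 mm across, bare from 90 to 150 mm radius; its real height is not measured and lies up to 8 mm higher or lower: find it by touch. A fingertip pressing it with 8 to 11 N at 130 mm radius drags the carousel; under 4 to 6 N it slips.
- cups: Six white plastic cups, 22 mm tall, fixed in a ring on the deck, centres 60 mm from the axis at 60 degree steps: one square, five round (46 mm across, with small parts in them). They weigh little and must not be pushed with more than 3 N. Origin as the platter's.
- square_cup (a point): Centre of the inner floor of the only square cup, 3 mm above the deck's top; the cup is empty, 46 mm square outside, 40 mm inside, rim 19 mm above this point; x axis points radially outward.
- front_spot (a point): The point on the line from the axis to the pointer, 60 mm from the axis and 3 mm above the deck: where square_cup must be when in line.
- knob_center (a point): Centre, half-way up, of the loose black plastic control knob standing on the bench: 26 mm tall, 26 mm across at the body and 30 mm at a 4 mm skirt at its foot; about 30 g.
- capacitor: Bystander: upright bare aluminium can, 30 mm across, 42 mm tall. Origin under its centre.
- relay: Bystander: grey relay block, 30 x 24 mm, 38 mm tall. Origin under its centre.
- transformer: Bystander: dark steel and black transformer, 50 x 58 mm, 36 mm tall. Origin under its centre.
- screwdriver: Bystander: screwdriver lying flat.
- multimeter: Bystander: grey hand multimeter lying flat, 150 x 75 mm, 38 mm tall. Origin under its centre.
- stylus: Bystander: thin black pen lying flat, 140 mm long.
- knob: The same knob's body; origin under its centre.
Not all that is in view belongs to the job. Leave any blue look-alike of the knob alone.

How it is judged:
By the outcome, as a careful person would: the job done as asked, in the order asked, and still so for the second after the job is handed in, with the robot touching nothing.
It also fails if it takes over 72 s, if anything falls off the work surface, if the arm or the gripper's body presses on something with over 40 N, if the wrist force passes 120 N, or if a joint passes its speed limit or range.

## Working session

There is one attempt and no reset: what is moved stays moved. The work goes in short steps, Python scripts to look and compute and a tool call to move; the robot and the scene stay as the last step left them, time stands still between calls to the robot, and variables do not carry over. Pictures are saved under pics/ and viewed, about 8 in all and at most 12, crops included, and the job is handed in when it is done.

Besides the shell and the picture viewer there is one more tool, called after "Emit:" by a JSON object that holds its "name" and its "arguments". carry_out: Moves the arm, as the interface text tells. Its arguments: {"type":"object","properties":{"steps":{"type":"array"},"squeeze":{"type":"number"}},"required":["steps"]}

```bash
mkdir -p pics; ls; cat > h.py <<'E'
import numpy as np, cv2
from rig import robot, cams
def snap(n,f):
    c=cams.camera(n); cv2.imwrite('pics/'+f+'.png',c['pixels'][:,:,::-1]); np.savez('pics/'+f+'.npz',**c); return c
def load(f): return dict(np.load('pics/'+f+'.npz'))
def ray(c,u,v):
    K=np.array([[c['fx'],0,c['cx']],[0,c['fy'],c['cy']],[0,0,1]],float)
    p=cv2.undistortPoints(np.array([[[u,v]]],float),K,np.array([c['k1'],0,0,0],float))[0,0]
    return np.array(c['eye']),np.array(c['rotation'])@np.array([p[0],-p[1],-1])
def onz(c,u,v,z):
    e,d=ray(c,u,v); return e+d*(z-e[2])/d[2]
def proj(c,P):
    q=np.array(c['rotation']).T@(np.array(P)-c['eye']); s=np.array([q[0],-q[1]])/-q[2]; s=s*(1+c['k1']*(s@s))
    return c['fx']*s[0]+c['cx'],c['fy']*s[1]+c['cy']
E
python3 - <<'E'
from h import *
a=snap('top','t0');b=snap('scene','s0')
cv2.imwrite('pics/two.png',np.vstack([cv2.resize(x['pixels'],(400,300),interpolation=cv2.INTER_AREA)[:,:,::-1] for x in(a,b)]))
for c in(a,b): print({k:np.round(v,3).tolist() for k,v in c.items() if k!='pixels'})
print(robot.tip_extent,robot.get_obs())
E
```

```text
pics
{'fx': 378.783, 'fy': 378.783, 'cx': 259.111, 'cy': 190.361, 'k1': -0.025, 'eye': [0.409, -0.022, 1.143], 'rotation': [-0.038, 0.034, 0.707, -0.705]}
{'fx': 419.053, 'fy': 419.053, 'cx': 257.258, 'cy': 192.376, 'k1': 0.035, 'eye': [1.314, -0.253, 0.934], 'rotation': [0.298, 0.223, 0.574, 0.73]}
0.022 {'time': 0.1, 'q': array([-1.32851804e+00,  5.28378141e-01,  1.43375758e+00, -2.61113692e-05,
        1.18138716e+00, -1.78547647e-01]), 'joint_velocities': array([-0.00104351, -0.00180988, -0.00333513, -0.0019046 ,  0.00086317,
       -0.00171845]), 'joint_torque': array([-2.79398328e-04, -4.40985382e+01, -1.77150643e+01,  6.35057688e-02,
        5.33761270e-02, -3.90886009e-05]), 'position': array([ 0.25516713, -0.56987494,  0.24367168]), 'tool_rot': array([ 8.39202664e-01, -5.43817945e-01, -7.12093542e-04, -6.51542987e-04]), 'ft_force': array([ 0.0817445 , -0.32518018, -0.69661981]), 'moment': array([-0.02466673, -0.01882283, -0.04379825]), 'grip_width': 0.08701997426906984}
```

View pics/t0.png

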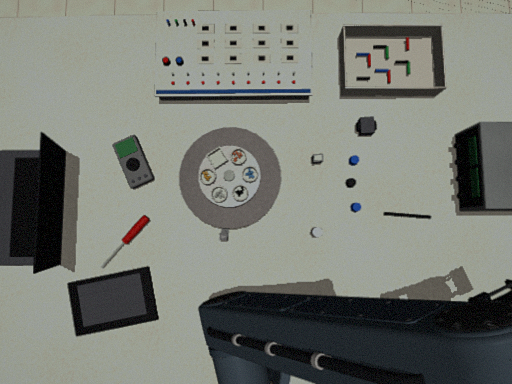

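View pics/s0.png

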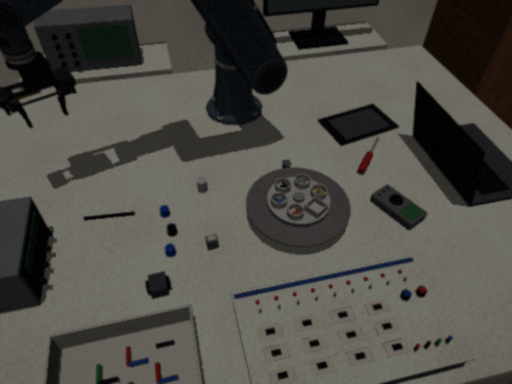

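The top view shows the carousel centred near (230,178), with the pointer lug at (224,235) and the square cup near (218,158). There are three knob-like objects: blue at (354,160), black at (350,183) and blue at (356,207). The black one fits the description. I'll measure next and confirm it in an enlarged crop.

```bash
cat > /tmp/e.py <<'E'
s=open('h.py').read()
s=s.replace("from rig","from scipy.spatial.transform import Rotation as R\nfrom rig").replace("np.array(c['rotation'])","R.from_quat(c['rotation']).as_matrix()")
s+='''
def tri(ca,a,cb,b):
    e1,d1=ray(ca,*a);e2,d2=ray(cb,*b)
    t=np.linalg.lstsq(np.stack([d1,-d2],1),e2-e1,rcond=None)[0]
    p,q=e1+d1*t[0],e2+d2*t[1]; return (p+q)/2,np.linalg.norm(p-q)
'''
open('h.py','w').write(s)
E
python3 /tmp/e.py; python3 - <<'E'
from h import *
t=load('t0');s=load('s0')
def blobs(c,m,box,mina=15):
    u0,v0,u1,v1=box; k=np.zeros(m.shape,np.uint8);k[v0:v1,u0:u1]=m[v0:v1,u0:u1]
    n,l,st,ce=cv2.connectedComponentsWithStats(k)
    return [(ce[i].round(1).tolist(),st[i].tolist()) for i in range(1,n) if st[i,4]>=mina]
P=t['pixels'].astype(int)
print('dark',blobs(t,(P.max(2)<60).astype(np.uint8),(335,140,375,220)))
dk=(P.max(2)<165)&(P.max(2)>60)
# rim: outer ellipse
g=cv2.cvtColor(t['pixels'],cv2.COLOR_RGB2GRAY)
print('gray samples',g[178,176:200:3],g[130:160:4,230],g[178,265:290:3],g[225:245:2,224])
Q=s['pixels'].astype(int)
print('sdark',blobs(s,(Q.max(2)<40).astype(np.uint8),(155,220,190,245)))
a=t['pixels'][120:245,170:290];b=t['pixels'][140:230,300:375]
A=cv2.resize(a,None,fx=4,fy=4,interpolation=cv2.INTER_CUBIC);B=cv2.resize(b,None,fx=4,fy=4,interpolation=cv2.INTER_CUBIC)
B=cv2.copyMakeBorder(B,0,A.shape[0]-B.shape[0],0,0,cv2.BORDER_CONSTANT)
cv2.imwrite('pics/crop.png',np.hstack([A,B])[:,:,::-1])
E
```

```text
dark [([350.2, 182.4], [346, 179, 10, 8, 65])]
gray samples [163 115  93  89  84  92  95  98] [ 93  94  95  94 157 157 136 157] [101 104  93  96  98 102 163 164 160] [ 99  94  89  92  90  98 110  87 112 164]
sdark [([171.6, 229.7], [167, 224, 10, 12, 91])]
```

View pics/crop.png

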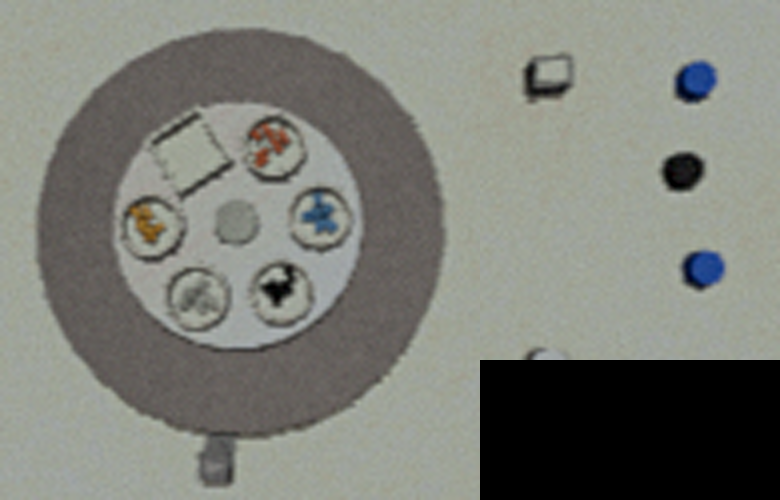

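The crop confirms the targets: the black knob at (351,183) sits between two blue look-alikes, the square cup is at (218,158) and the pointer is at (224,235). Next I'll compute their positions.

```bash
python3 - <<'E'
from h import *
t=load('t0');s=load('s0')
g=cv2.cvtColor(t['pixels'],cv2.COLOR_RGB2GRAY)
# deck boundary by radial scan from (229,176): first crossing from outside rim inward
def scan(c0,r0,r1,z,thr,inside_bright):
    out=[]
    for a in np.arange(0,2*np.pi,.05):
        r=np.arange(r0,r1,.25);u=c0[0]+r*np.cos(a);v=c0[1]+r*np.sin(a)
        L=cv2.remap(g.astype(np.float32),u.astype(np.float32)[None],v.astype(np.float32)[None],cv2.INTER_LINEAR)[0]
        i=np.where((L<thr) if inside_bright else (L>thr))[0]
        if len(i): out.append(onz(t,u[i[0]],v[i[0]],z)[:2])
    p=np.array(out)
    for _ in range(4):
        A=np.c_[2*p,np.ones(len(p))];x=np.linalg.lstsq(A,(p**2).sum(1),rcond=None)[0]
        R_=np.sqrt(x[2]+x[:2]@x[:2]);e=abs(np.hypot(*(p-x[:2]).T)-R_);p=p[e<max(.002,2*np.median(e))]
    return x[:2],R_,len(p)
print('rim',scan((230,178),42,60,.043,130,False))
for z in (.056,.062,.068): print('deck',scan((229.2,176),26,40,z,125,True))
ax,_,_=scan((229.2,176),26,40,.062,125,True)
k,d=tri(t,(350.2,182.4),s,(171.6,229.7));print('knob tri',k,d,onz(t,350.2,182.4,.02),onz(s,171.6,229.7,.013))
sq=onz(t,218.0,158,.062+.022);pt=onz(t,224.3,234.5,.046)
for n,q in(('sq',sq),('pt',pt)): w=q[:2]-ax;print(n,q,np.hypot(*w),np.degrees(np.arctan2(w[1],w[0])))
for n,uv in(('b1',(354,160)),('b2',(356,207)),('relay',(317,158)),('cap',(316.5,232)),('trafo',(367,126))): print(n,onz(t,*uv,.03))
E
```

```text
rim (array([0.56130543, 0.07005503]), np.float64(0.15088178783606845), 109)
deck (array([0.56348749, 0.07058201]), np.float64(0.08509461031641244), 126)
deck (array([0.56263427, 0.07007203]), np.float64(0.08462482537171916), 126)
deck (array([0.56178105, 0.06956205]), np.float64(0.08415504042702955), 126)
knob tri [ 0.54782568 -0.29120105  0.01023618] 0.0008296715767044705 [ 0.54669894 -0.28846418  0.02      ] [ 0.54996612 -0.29148554  0.013     ]
sq [0.6101021  0.09971717 0.084     ] 0.05596453366509065 31.986065588367662
pt [0.39385782 0.08423362 0.046     ] 0.1693695402668085 175.2036967663705
b1 [ 0.61264655 -0.29934716  0.03      ]
b2 [ 0.4725306  -0.30115145  0.03      ]
relay [ 0.61908204 -0.18916118  0.03      ]
cap [ 0.39994211 -0.1835563   0.03      ]
trafo [ 0.7162632  -0.34171819  0.03      ]
```

Emit:
{"name": "carry_out", "arguments": {"steps": [[[2.5, 3.7, 0], 0, 1], [[2.5, 3.7, 0], 0, 1], [[2.5, 3.7, 0], 0, 1], [[2.5, 3.7, 0], 0, 1], [[2.5, 3.7, -0.5], 0, 1], [[2.5, 3.7, -0.5], 0, 1], [[2.5, 3.7, -1], 0, 1], [[2.5, 3.7, -1], 0, 1], [[2.5, 3.7, -1], 0, 1], [[2.5, 3.7, -1], 0, 1]], "squeeze": 10}}

```text
time: 1.1
position: [0.5079, -0.1915, 0.1899]
tool_rot: [0.836, -0.549, 0.0, 0.0]
ft_force: [0.8, -0.5, 0.5]
grip_width: 0.0151
```

Emit:
{"name": "carry_out", "arguments": {"steps": [[[2.4, 3.4, -1], 0, 1], [[2.4, 3.4, -2], 0, 1], [[2.4, 3.4, -2], 0, 1], [[2.4, 3.4, -2], 0, 1], [[0, 0, -1], 0, 1], [[0, 0, 0], 0, 1], [[0, 0, 0], 0, 1]]}}

```text
time: 1.8
position: [0.6074, -0.0433, 0.1034]
tool_rot: [0.838, -0.546, -0.002, 0.001]
ft_force: [0.4, -0.3, 0.1]
grip_width: 0.0006
```

```bash
python3 - <<'E'
from h import *
o=robot.get_obs();print(o['position'],o['ft_force'],o['q'],o['grip_width'])
E
```

```text
[ 0.60735322 -0.04334369  0.10337101] [ 0.43409273 -0.31550342  0.08056263] [-2.54208275e-01  6.91474990e-01  1.58243071e+00 -9.86156323e-04
  8.72076434e-01  9.01169911e-01] 0.0005799420254128366
```

```bash
python3 - <<'E'
from h import *
t=load('t0');s=load('s0')
def edges(c,c0,angs,r0,r1):
    g=cv2.GaussianBlur(cv2.cvtColor(c['pixels'],cv2.COLOR_RGB2GRAY).astype(np.float32),(0,0),1);o=[]
    for a in angs:
        r=np.arange(r0,r1,.25);u=(c0[0]+r*np.cos(a)).astype(np.float32);v=(c0[1]+r*np.sin(a)).astype(np.float32)
        L=cv2.remap(g,u[None],v[None],cv2.INTER_LINEAR)[0];d=np.gradient(L);i=d.argmax();o.append((u[i],v[i]))
    return o
def fit(p):
    for _ in range(5):
        A=np.c_[2*p,np.ones(len(p))];x=np.linalg.lstsq(A,(p**2).sum(1),rcond=None)[0]
        r=np.sqrt(x[2]+x[:2]@x[:2]);e=abs(np.hypot(*(p-x[:2]).T)-r);p=p[e<max(.0015,2*np.median(e))]
    return np.round([*x[:2]*1e3,r*1e3,len(p),e.mean()*1e3],1)
et=edges(t,(230,178),np.arange(0,6.28,.05),43,58)
es=edges(s,(298,205),np.radians(np.arange(185,356,3)),25,62)
print(np.round(es[::6],0).tolist())
for z in (.030,.036,.042,.048,.054,.060):
    print(z,[fit(np.array([onz(c,*p,z)[:2] for p in e])) for c,e in((t,et),(s,es))])
E
```

```text
[[245.0, 200.0], [252.0, 185.0], [263.0, 175.0], [276.0, 169.0], [288.0, 160.0], [301.0, 168.0], [313.0, 169.0], [325.0, 174.0], [336.0, 182.0], [346.0, 194.0]]
0.03 [array([563. ,  71. , 152.4,  87. ,   0.6]), array([544.7,  75.7, 149.8,  39. ,   0.6])]
0.036 [array([562.1,  70.5, 151.6,  87. ,   0.6]), array([549.8,  73.6, 148.8,  39. ,   0.6])]
0.042 [array([561.2,  70. , 150.8,  92. ,   0.6]), array([554.9,  71.4, 147.8,  39. ,   0.6])]
0.048 [array([560.4,  69.5, 150. ,  92. ,   0.6]), array([560.1,  69.2, 147. ,  41. ,   0.7])]
0.054 [array([559.6,  69. , 149.1,  92. ,   0.6]), array([565.2,  67. , 146. ,  41. ,   0.7])]
0.06 [array([558.7,  68.5, 148.3,  92. ,   0.6]), array([570.3,  64.8, 145. ,  41. ,   0.7])]
```

Emit:
{"name": "carry_out", "arguments": {"steps": [[[0.3, -0.8, -1.5], 0, 1], [[0, 0, -0.5], 0, 1], [[0, 0, 0], 0, 1], [[0, 0, 0], 0, 1]]}}

```text
time: 2.2
position: [0.6098, -0.0568, 0.0836]
tool_rot: [0.836, -0.548, -0.001, 0.001]
ft_force: [0.0, 0.3, -0.6]
grip_width: 0.0008
```

Emit:
{"name": "carry_out", "arguments": {"steps": [[[-0.15, 0.4, -0.4], 0, 1], [[0, 0, -0.4], 0, 1], [[0, 0, 0], 0, 1], [[0, 0, 0], 0, 1]]}}

```text
time: 2.6
position: [0.6083, -0.0533, 0.0759]
tool_rot: [0.836, -0.549, -0.0, 0.001]
ft_force: [-0.2, -0.2, 0.8]
grip_width: 0.0005
```

Emit:
{"name": "carry_out", "arguments": {"steps": [[[0, 0, -0.1], 0, 1], [[0, 0, 0], 0, 1]]}}

```text
time: 2.8
position: [0.6084, -0.053, 0.075]
tool_rot: [0.836, -0.549, -0.0, 0.001]
ft_force: [-0.3, -0.4, -0.4]
grip_width: 0.0004
```

Emit:
{"name": "carry_out", "arguments": {"steps": [[[0, 0, -0.1], 0, 1], [[0, 0, 0], 0, 1]]}}

```text
time: 3.0
position: [0.6086, -0.0529, 0.0741]
tool_rot: [0.836, -0.549, -0.0, 0.001]
ft_force: [-0.8, 0.6, -0.8]
grip_width: 0.0007
```

Emit:
{"name": "carry_out", "arguments": {"steps": [[[0, 0, -0.1], 0, 1], [[0, 0, 0], 0, 1]]}}

```text
time: 3.2
position: [0.6087, -0.0529, 0.0731]
tool_rot: [0.836, -0.549, 0.0, 0.001]
ft_force: [-0.7, -0.6, 0.1]
grip_width: 0.0007
```

Emit:
{"name": "carry_out", "arguments": {"steps": [[[0, 0, -0.1], 0, 1], [[0, 0, 0], 0, 1]]}}

```text
time: 3.4
position: [0.6087, -0.0529, 0.072]
tool_rot: [0.836, -0.549, 0.0, 0.001]
ft_force: [0.1, 0.4, 0.7]
grip_width: 0.0005
```

Emit:
{"name": "carry_out", "arguments": {"steps": [[[0, 0, -0.1], 0, 1], [[0, 0, 0], 0, 1]]}}

```text
time: 3.6
position: [0.6089, -0.053, 0.071]
tool_rot: [0.836, -0.549, 0.0, 0.001]
ft_force: [-0.3, -0.4, 0.3]
grip_width: 0.0005
```

Emit:
{"name": "carry_out", "arguments": {"steps": [[[0, 0, -0.1], 0, 1], [[0, 0, 0], 0, 1]]}}

```text
time: 3.8
position: [0.6089, -0.053, 0.0704]
tool_rot: [0.836, -0.549, 0.0, 0.001]
ft_force: [-0.4, -0.8, 2.6]
grip_width: 0.0005
```

Emit:
{"name": "carry_out", "arguments": {"steps": [[[0, 0, -0.06], 0, 1], [[0, 0, -0.02], 0, 1], [[0, 0, -0.02], 0, 1]]}}

```text
time: 4.1
position: [0.609, -0.053, 0.0701]
tool_rot: [0.836, -0.549, 0.001, 0.001]
ft_force: [-0.4, -0.6, 4.0]
grip_width: 0.0003
```

Emit:
{"name": "carry_out", "arguments": {"steps": [[[0, 0, -0.05], 0, 1], [[0, 0, -0.05], 0, 1]]}}

```text
time: 4.3
position: [0.609, -0.053, 0.0694]
tool_rot: [0.836, -0.549, 0.001, 0.001]
ft_force: [-1.8, 0.3, 4.6]
grip_width: 0.0001
```

Emit:
{"name": "carry_out", "arguments": {"steps": [[[0, 0, -0.05], 0, 1], [[0, 0, -0.03], 0, 1], [[0, 0, -0.03], 0, 1]]}}

```text
time: 4.6
position: [0.6091, -0.053, 0.0691]
tool_rot: [0.836, -0.549, 0.001, 0.0]
ft_force: [-1.9, -0.4, 4.8]
grip_width: 0.0004
```

```bash
python3 - <<'E'
from h import *
o=robot.get_obs();print(o['position'],o['ft_force'],o['moment'])
c=(.5605,.0695)
p=o['position'][:2]-c;r=np.hypot(*p);a=np.degrees(np.arctan2(p[1],p[0]));print(r,a)
for k in range(30):
    a0=np.radians(a+5*k);a1=np.radians(a+5*k+5);print(k,np.round(13*np.array([np.cos(a1)-np.cos(a0),np.sin(a1)-np.sin(a0)]),2).tolist(),end=' ')
E
```

```text
[ 0.60909838 -0.05295714  0.06914524] [-1.93782597 -0.38392044  4.7716169 ] [ 0.04293936  0.28298132 -0.03972741]
0.13174806840849537 -68.35383501598498
0 [1.03, 0.46] 1 [0.99, 0.55] 2 [0.94, 0.64] 3 [0.88, 0.72] 4 [0.81, 0.79] 5 [0.74, 0.86] 6 [0.66, 0.92] 7 [0.58, 0.97] 8 [0.49, 1.02] 9 [0.4, 1.06] 10 [0.31, 1.09] 11 [0.21, 1.11] 12 [0.12, 1.13] 13 [0.02, 1.13] 14 [-0.08, 1.13] 15 [-0.18, 1.12] 16 [-0.28, 1.1] 17 [-0.37, 1.07] 18 [-0.46, 1.03] 19 [-0.55, 0.99] 20 [-0.64, 0.94] 21 [-0.72, 0.88] 22 [-0.79, 0.81] 23 [-0.86, 0.74] 24 [-0.92, 0.66] 25 [-0.97, 0.58] 26 [-1.02, 0.49] 27 [-1.06, 0.4] 28 [-1.09, 0.31] 29 [-1.11, 0.21]
```

Emit:
{"name": "carry_out", "arguments": {"steps": [[[0, 0, -0.06], 0, 1], [[0, 0, -0.06], 0, 1]]}}

```text
time: 4.8
position: [0.6092, -0.053, 0.0687]
tool_rot: [0.836, -0.549, 0.001, 0.0]
ft_force: [-2.1, 0.6, 5.8]
grip_width: 0.0005
```

Emit:
{"name": "carry_out", "arguments": {"steps": [[[0, 0, -0.08], 0, 1], [[0, 0, -0.08], 0, 1]]}}

```text
time: 5.0
position: [0.6092, -0.053, 0.0683]
tool_rot: [0.836, -0.548, 0.001, 0.0]
ft_force: [-1.8, 0.3, 8.4]
grip_width: 0.0005
```

Emit:
{"name": "carry_out", "arguments": {"steps": [[[0.52, 0.23, -0.06], 2.5, 1], [[0.52, 0.25, -0.05], 2.5, 1], [[0.5, 0.27, -0.05], 2.5, 1], [[0.5, 0.28, -0.05], 2.5, 1]]}}

```text
time: 5.4
position: [0.6268, -0.0447, 0.0684]
tool_rot: [0.883, -0.47, -0.001, 0.004]
ft_force: [-3.5, -0.7, 6.2]
grip_width: 0.0006
```

```bash
cat >> h.py <<'E'
def state(n=8,st=5):
    o=robot.get_obs();p=o['position'][:2]-np.array([.5605,.0695]);a=np.degrees(np.arctan2(p[1],p[0]))
    print('F',o['ft_force'].round(1),'z',o['position'][2].round(4),'r',np.hypot(*p).round(4),'ang',a.round(2),'q',o['q'].round(2))
    for k in range(n):
        b=np.radians([a+st*k,a+st*k+st]);print(np.round(13*np.array([np.cos(b[1])-np.cos(b[0]),np.sin(b[1])-np.sin(b[0])]),2).tolist(),end=' ')
E
python3 - <<'E'
from h import *
state()
c=snap('top','t1');o=snap('scene','s1');s=c['pixels'][120:245,170:290]
cv2.imwrite('pics/c1.png',np.hstack([cv2.resize(s,(400,400)),cv2.resize(o['pixels'][130:270,220:370],(400,400))])[:,:,::-1])
E
```

```text
F [-3.5 -0.7  6.2] z 0.0684 r 0.1321 ang -59.85 q [-0.25  0.76  1.54 -0.01  0.84  0.74]
[0.95, 0.61] [0.9, 0.69] [0.83, 0.77] [0.76, 0.84] [0.69, 0.9] [0.61, 0.96] [0.52, 1.01] [0.43, 1.05]
```

View pics/c1.png

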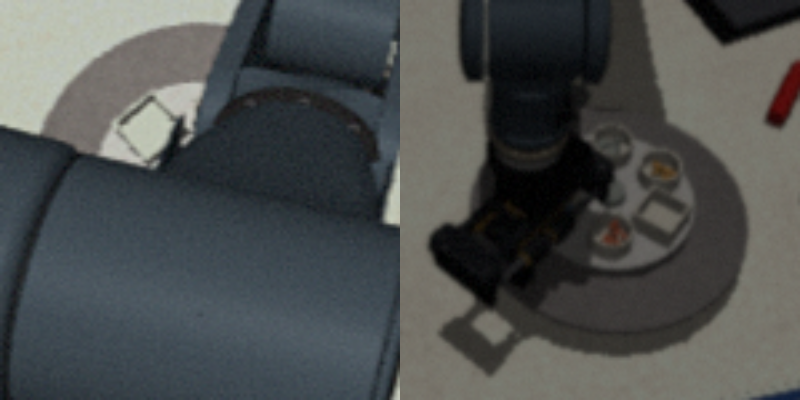

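The crop shows the square cup moved from (218,158) to about (215,160), so the drag works with a vertical force of about 6 N. I'll keep going.

Emit:
{"name": "carry_out", "arguments": {"steps": [[[0.48, 0.3, -0.08], 2.5, 1], [[0.95, 0.65, -0.06], 5, 1], [[0.88, 0.72, -0.06], 5, 1], [[0.81, 0.79, -0.06], 5, 1], [[0.74, 0.86, -0.06], 5, 1], [[0.33, 0.47, -0.06], 2.5, 1]]}}

```text
time: 6.1
position: [0.6668, -0.0108, 0.0686]
tool_rot: [0.966, -0.259, -0.002, 0.009]
ft_force: [-1.8, -2.1, 7.3]
grip_width: 0.0005
```

```bash
python3 -c "
from h import *
state()"
```

```text
F [-1.8 -2.1  7.3] z 0.0686 r 0.1332 ang -37.08 q [-0.18  0.8   1.43 -0.02  0.91  0.36]
[0.64, 0.93] [0.56, 0.99] [0.47, 1.03] [0.38, 1.07] [0.29, 1.1] [0.19, 1.12] [0.09, 1.13] [-0.01, 1.13]
```

Emit:
{"name": "carry_out", "arguments": {"steps": [[[0.32, 0.48, -0.08], 2.5, 1], [[0.57, 0.97, -0.07], 5, 1], [[0.48, 1.02, -0.07], 5, 1], [[0.39, 1.06, -0.07], 5, 1], [[0.3, 1.09, -0.07], 5, 1], [[0.2, 1.11, -0.07], 5, 1], [[0.1, 1.13, -0.07], 5, 1], [[0, 1.13, -0.07], 5, 1], [[-0.05, 0.57, -0.07], 2.5, 1]]}}

```text
time: 7.0
position: [0.6955, 0.0645, 0.0694]
tool_rot: [0.994, 0.104, 0.008, 0.02]
ft_force: [-0.9, -3.3, 4.3]
grip_width: 0.0005
```

```bash
python3 -c "
from h import *
state()"
```

```text
F [-0.9 -3.3  4.3] z 0.0694 r 0.1351 ang -2.13 q [-0.05  0.83  1.36 -0.05  0.93 -0.23]
[-0.01, 1.13] [-0.11, 1.13] [-0.2, 1.12] [-0.3, 1.09] [-0.39, 1.06] [-0.49, 1.02] [-0.57, 0.98] [-0.66, 0.92]
```

The tilt is building up by about 2.4° because this is a +y drag. I'll do the rest on the near side, where the drag runs in −y and should undo it.

Emit:
{"name": "carry_out", "arguments": {"steps": [[[0, 0, 2], 0, 1], [[0, 0, 3], 0, 1], [[0, 0, 2.5], 0, 1], [[-3, 1, 0], -7, 1], [[-4, 1.5, 0], -8, 1], [[-4, 1.5, 0], -8, 1], [[-4, 1.5, 0], -8, 1], [[-4, 1.5, 0], -8, 1], [[-4, 1.5, 0], -8, 1], [[-0.5, 0.3, 0], -5, 1]]}}

```text
time: 8.0
position: [0.4521, 0.1532, 0.1412]
tool_rot: [0.933, -0.36, -0.001, 0.024]
ft_force: [-1.0, 0.3, -0.9]
grip_width: 0.0005
```

```bash
python3 - <<'E'
from h import *
print(robot.get_obs()['position'],robot.get_obs()['tool_rot'],robot.get_obs()['ft_force']);state(1)
c=snap('top','t2');o=snap('scene','s2');s=c['pixels'][120:245,170:290]
cv2.imwrite('pics/c2.png',np.hstack([cv2.resize(s,(400,400)),cv2.resize(o['pixels'][130:270,220:370],(400,400))])[:,:,::-1])
E
```

```text
[0.45210548 0.15324512 0.14117549] [ 0.93251961 -0.36031947 -0.00126251  0.02398886] [-1.04536953  0.27753147 -0.89561972]
F [-1.   0.3 -0.9] z 0.1412 r 0.137 ang 142.31 q [ 0.12  0.51  1.87 -0.06  0.78  0.9 ]
[-0.65, -0.93]
```

View pics/c2.png

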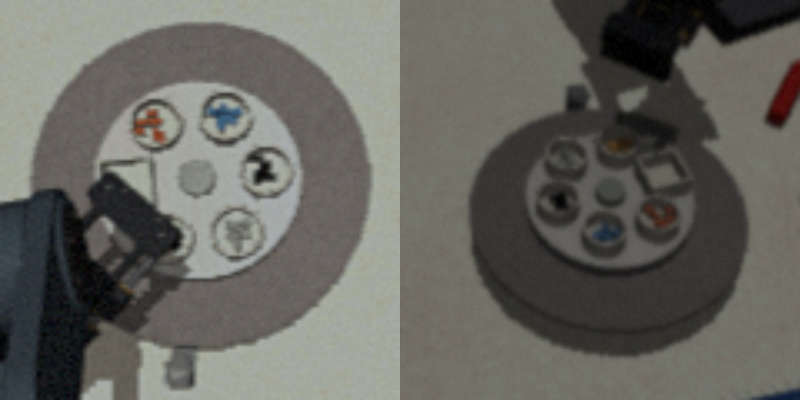

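```bash
python3 - <<'E'
from h import *
t=load('t0')
def ang(p,z=.085):
    q=np.array([onz(t,*x,z)[:2] for x in p]);w=q-[.5605,.0695];return np.degrees(np.arctan2(w[:,1],w[:,0])),np.hypot(*w.T)
a=[(170+x/4,120+y/4) for x,y in((275,148),(320,219),(282,293),(198,299),(153,228),(192,152))]
b=[(170+x*.3,120+y*.3125) for x,y in((158,124),(226,116),(267,171),(239,233))]
A,r=ang(a);B,r2=ang(b);print(A,r,B,r2,(B-A[:4]+180)%360-180)
for z in(.043,.048,.052):print('ptr',ang([(224.3,235)],z))
E
```

```text
[ -28.93328004  -88.9835841  -146.51355279  155.57935372   94.81491146
   31.35024109] [0.0594229  0.06060393 0.06140911 0.06063913 0.05741036 0.05785941] [  33.92318937  -25.67901193  -85.48117273 -143.31273659] [0.05695894 0.06011338 0.06106986 0.06234651] [62.85646941 63.30457217 61.03238006 61.1079097 ]
ptr (array([174.89603104]), array([0.1687876]))
ptr (array([175.05727947]), array([0.1686703]))
ptr (array([175.18643899]), array([0.16857742]))
```

Emit:
{"name": "carry_out", "arguments": {"steps": [[[0.9, -0.7, -2], 0, 1], [[0, 0, -2.5], 0, 1], [[0, 0, -1.6], 0, 1], [[0, 0, -0.4], 0, 1], [[0, 0, 0], 0, 1]]}}

```text
time: 8.6
position: [0.4764, 0.1448, 0.0749]
tool_rot: [0.935, -0.354, 0.009, 0.019]
ft_force: [0.2, 0.2, 0.2]
grip_width: 0.0003
```

Emit:
{"name": "carry_out", "arguments": {"steps": [[[-0.9, 0.8, -0.1], 0, 1], [[0, 0, 0], 0, 1], [[0, 0, -0.1], 0, 1], [[0, 0, 0], 0, 1]]}}

```text
time: 9.0
position: [0.4688, 0.1536, 0.0746]
tool_rot: [0.935, -0.353, 0.011, 0.018]
ft_force: [0.2, 0.0, 0.3]
grip_width: 0.0004
```

Emit:
{"name": "carry_out", "arguments": {"steps": [[[0, 0, -0.15], 0, 1], [[0, 0, -0.1], 0, 1], [[0, 0, 0], 0, 1]]}}

```text
time: 9.3
position: [0.4695, 0.1538, 0.0728]
tool_rot: [0.935, -0.353, 0.012, 0.018]
ft_force: [-0.1, 0.4, -0.0]
grip_width: 0.0004
```

Emit:
{"name": "carry_out", "arguments": {"steps": [[[0, 0, -0.1], 0, 1], [[0, 0, -0.05], 0, 1], [[0, 0, 0], 0, 1]]}}

```text
time: 9.6
position: [0.4696, 0.1537, 0.0711]
tool_rot: [0.935, -0.353, 0.012, 0.018]
ft_force: [0.4, -0.3, -1.0]
grip_width: 0.0003
```

Emit:
{"name": "carry_out", "arguments": {"steps": [[[0, 0, -0.1], 0, 1], [[0, 0, -0.04], 0, 1], [[0, 0, -0.04], 0, 1]]}}

```text
time: 9.9
position: [0.4697, 0.1537, 0.0693]
tool_rot: [0.935, -0.353, 0.012, 0.018]
ft_force: [-0.1, 0.1, 1.9]
grip_width: 0.0003
```

Emit:
{"name": "carry_out", "arguments": {"steps": [[[0, 0, -0.08], 0, 1], [[0, 0, -0.08], 0, 1], [[0, 0, -0.08], 0, 1]]}}

```text
time: 10.2
position: [0.4697, 0.1538, 0.0677]
tool_rot: [0.935, -0.353, 0.012, 0.017]
ft_force: [-0.9, 0.1, 6.6]
grip_width: 0.0005
```

```bash
python3 -c "
from h import *
state(14)"
```

```text
F [-0.9  0.1  6.6] z 0.0677 r 0.1239 ang 137.11 q [ 0.11  0.66  1.89 -0.08  0.59  0.9 ]
[-0.73, -0.86] [-0.66, -0.92] [-0.57, -0.98] [-0.49, -1.02] [-0.4, -1.06] [-0.3, -1.09] [-0.2, -1.12] [-0.11, -1.13] [-0.01, -1.13] [0.09, -1.13] [0.19, -1.12] [0.29, -1.1] [0.38, -1.07] [0.47, -1.03]
```

Emit:
{"name": "carry_out", "arguments": {"steps": [[[0, 0, -0.09], 0, 1], [[-0.35, -0.42, -0.08], 2.5, 1], [[-0.68, -0.87, -0.08], 5, 1], [[-0.6, -0.92, -0.08], 5, 1], [[-0.52, -0.97, -0.08], 5, 1], [[-0.44, -1.0, -0.08], 5, 1], [[-0.34, -1.03, -0.08], 5, 1]]}}

```text
time: 10.9
position: [0.4448, 0.1067, 0.0669]
tool_rot: [0.993, -0.113, 0.022, 0.007]
ft_force: [-0.7, 4.2, 8.9]
grip_width: 0.0003
```

```bash
python3 -c "
from h import *
state(12);print(robot.get_obs()['tool_rot'])"
```

```text
F [-0.7  4.2  8.9] z 0.0669 r 0.1215 ang 162.19 q [ 0.    0.63  2.01 -0.04  0.45  0.27]
[-0.3, -1.09] [-0.2, -1.12] [-0.1, -1.13] [-0.01, -1.13] [0.09, -1.13] [0.19, -1.12] [0.29, -1.1] [0.38, -1.07] [0.47, -1.03] [0.56, -0.99] [0.65, -0.93] [0.72, -0.87] [ 0.99326857 -0.1134561   0.02240349  0.00658431]
```

Emit:
{"name": "carry_out", "arguments": {"steps": [[[-0.31, -1.04, -0.07], 4, 1], [[-0.22, -1.06, -0.07], 4, 1], [[-0.13, -1.07, -0.07], 4, 1], [[-0.04, -1.07, -0.07], 4, 1], [[0.05, -1.07, -0.07], 4, 1], [[0.14, -1.06, -0.07], 4, 1], [[0.24, -1.04, -0.07], 4, 1]]}}

```text
time: 11.6
position: [0.4443, 0.0337, 0.0668]
tool_rot: [0.99, 0.14, 0.029, -0.002]
ft_force: [0.7, 4.6, 9.1]
grip_width: 0.0005
```

```bash
python3 -c "
from h import *
state(8);print(robot.get_obs()['tool_rot'])
c=snap('scene','s3');cv2.imwrite('pics/c3.png',cv2.resize(c['pixels'][130:270,220:370],(600,560))[:,:,::-1])"
```

```text
F [0.7 4.6 9.1] z 0.0668 r 0.1216 ang -162.89 q [-0.19  0.62  2.06  0.06  0.4  -0.52]
[0.38, -1.07] [0.47, -1.03] [0.56, -0.99] [0.64, -0.93] [0.72, -0.87] [0.8, -0.81] [0.86, -0.73] [0.92, -0.66] [ 0.98978194  0.13953821  0.029288   -0.00173759]
```

View pics/c3.png

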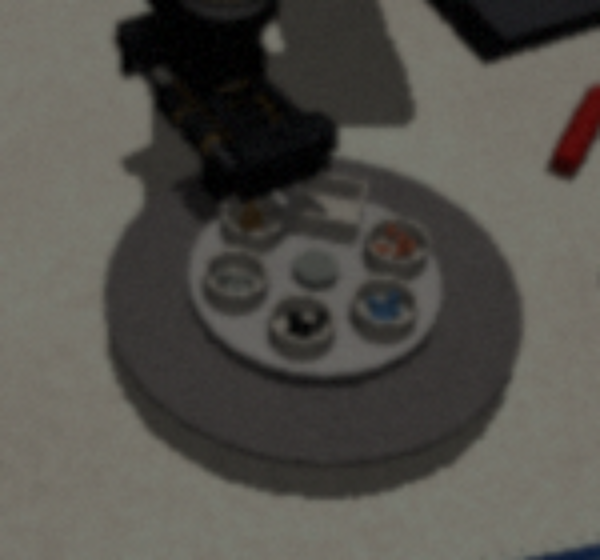

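The scene crop shows the square cup at (335,205), red (397,243), blue (384,306), black (302,326), clear (236,278) and orange (252,220). I'll fit the platter angle from these.

```bash
cat >> h.py <<'E'
def fitang(c,pts,offs,z):
    q=np.array([onz(c,*x,z)[:2] for x in pts]);t=np.radians(offs);m=.06*np.c_[np.cos(t),np.sin(t)]
    A=m-m.mean(0);B=q-q.mean(0);th=np.arctan2((A[:,0]*B[:,1]-A[:,1]*B[:,0]).sum(),(A*B).sum())
    Rm=np.array([[np.cos(th),-np.sin(th)],[np.sin(th),np.cos(th)]]);ctr=q.mean(0)-Rm@m.mean(0)
    print('angle',np.degrees(th).round(2),'ctr',ctr.round(4),'res mm',(np.hypot(*(A@Rm.T-B).T)*1e3).round(1)); return th,ctr
E
python3 - <<'E'
from h import *
s=load('s0');t=load('t0');off=[-60,-120,180,120,60,0]
fitang(t,[(170+x/4,120+y/4) for x,y in((275,148),(320,219),(282,293),(198,299),(153,228),(192,152))],off,.082)
fitang(s,[(220+x/4,130+y/4) for x,y in((397,243),(384,306),(302,326),(236,278),(252,220))],off[:5],.082)
# pointer in scene s0: lug near (286,163)
for z in(.045,.05):print(onz(s,286.5,161.5,z),np.degrees(np.arctan2(*(onz(s,286.5,161.5,z)[:2]-[.5605,.0695])[::-1])))
E
```

```text
angle 32.89 ctr [0.5595 0.0679] res mm [0.4 1.1 0.6 0.6 0.8 0.9]
angle 152.92 ctr [0.5663 0.0698] res mm [1.6 0.8 1.6 1.  0.9]
[0.3845462  0.09026999 0.045     ] 173.2678286689447
[0.38977272 0.08834144 0.05      ] 173.7023291067774
```

Emit:
{"name": "carry_out", "arguments": {"steps": [[[0.34, -1.0, -0.07], 4, 1], [[0.43, -0.97, -0.07], 4, 1], [[0.52, -0.93, -0.07], 4, 1], [[0.2, -0.3, -0.05], 1, 1], [[0, 0, 0.2], 0, 1], [[0, 0, 3], 0, 1], [[-3, -3, 4], 0, 1], [[-1, -5, 3], 0, 1], [[0, -5, 0], 0, 1]]}}

```text
time: 12.55
position: [0.422, -0.1152, 0.1608]
tool_rot: [0.965, 0.26, 0.027, -0.008]
ft_force: [2.2, -0.4, -0.0]
grip_width: 0.0001
```

```bash
python3 -c "
from h import *
state(1);print(robot.get_obs()['position'],robot.get_obs()['tool_rot'])
c=snap('top','t4');cv2.imwrite('pics/c4.png',cv2.resize(c['pixels'][115:250,170:290],(720,800)[:1]+(810,),interpolation=cv2.INTER_CUBIC)[:600*2:1][:,:,::-1][:800])"
```

```text
F [ 2.2 -0.4 -0. ] z 0.1608 r 0.2308 ang -126.87 q [-0.56  0.41  2.    0.08  0.7  -1.14]
[0.94, -0.64] [ 0.42201124 -0.11516575  0.1608171 ] [ 0.96511175  0.26028785  0.02731594 -0.00796142]
```

```bash
python3 -c "
from h import *
c=load('t4');cv2.imwrite('pics/c4.png',cv2.resize(c['pixels'][130:245,180:280],(500,575),interpolation=cv2.INTER_CUBIC)[:,:,::-1])"
```

```text
(no output)
```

View pics/c4.png

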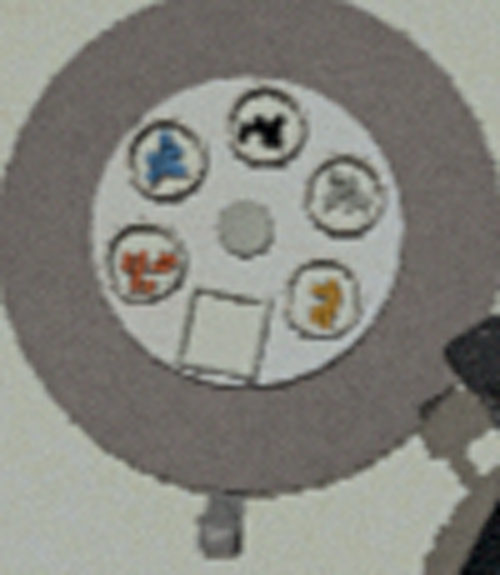

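The crop (×5, offset 180,130) shows red (147,263), blue (168,159), black (267,127), clear (345,197), orange (323,299) and square (224,336), with the lug centred near (221,525).

```bash
python3 - <<'E'
from h import *
t=load('t4');off=[-60,-120,180,120,60,0]
px=[(180+x/5,130+y/5) for x,y in((147,263),(168,159),(267,127),(345,197),(323,299),(224,336))]
for z in(.078,.085):fitang(t,px,off,z)
# lug: gray centroid below rim
g=cv2.cvtColor(t['pixels'],cv2.COLOR_RGB2GRAY)
for v in range(229,243): print(v,g[v,214:236].tolist())
E
```

```text
angle 168.26 ctr [0.5593 0.0684] res mm [1.1 1.1 0.6 0.6 0.9 1.7]
angle 168.26 ctr [0.5584 0.0678] res mm [1.5 0.9 0.4 1.  1.2 1.3]
229 [175, 173, 175, 176, 179, 179, 175, 140, 99, 101, 100, 98, 96, 100, 96, 109, 118, 115, 116, 117, 116, 146]
230 [172, 175, 174, 174, 177, 178, 169, 138, 100, 93, 94, 89, 102, 102, 123, 163, 176, 173, 178, 176, 171, 176]
231 [173, 180, 175, 173, 175, 175, 163, 125, 96, 99, 100, 88, 90, 99, 119, 157, 172, 173, 175, 174, 177, 173]
232 [169, 176, 173, 169, 174, 167, 148, 111, 99, 98, 102, 96, 88, 95, 117, 160, 175, 174, 171, 175, 174, 174]
233 [175, 174, 175, 173, 166, 133, 102, 96, 93, 98, 98, 93, 86, 80, 130, 176, 175, 175, 171, 177, 176, 170]
234 [174, 174, 175, 176, 164, 126, 98, 98, 101, 101, 98, 99, 96, 95, 130, 180, 179, 169, 175, 174, 171, 176]
235 [175, 171, 174, 175, 178, 153, 112, 121, 116, 109, 106, 108, 98, 90, 126, 183, 177, 174, 176, 170, 176, 176]
236 [171, 175, 171, 177, 176, 152, 108, 120, 129, 135, 132, 127, 104, 77, 118, 176, 176, 176, 174, 174, 172, 173]
237 [174, 176, 172, 178, 168, 139, 101, 118, 136, 132, 123, 109, 91, 55, 118, 174, 178, 172, 171, 174, 177, 175]
238 [171, 178, 174, 172, 170, 138, 94, 105, 112, 109, 105, 98, 86, 55, 124, 179, 175, 172, 174, 176, 175, 172]
239 [175, 171, 175, 176, 169, 143, 105, 94, 101, 98, 97, 99, 78, 50, 122, 177, 174, 175, 170, 172, 173, 174]
240 [174, 174, 175, 177, 169, 161, 138, 93, 95, 96, 98, 99, 78, 79, 137, 175, 176, 168, 177, 173, 173, 171]
241 [173, 174, 175, 173, 178, 175, 158, 120, 116, 117, 122, 120, 119, 141, 176, 177, 176, 171, 172, 173, 177, 177]
242 [173, 174, 172, 170, 175, 173, 174, 175, 179, 180, 176, 174, 179, 175, 175, 175, 173, 173, 177, 169, 174, 172]
```

Emit:
{"name": "carry_out", "arguments": {"steps": [[[0, 0, 0], 0, 1], [[2.5, 3, -2], 5, 1], [[2.5, 3, -3], 5, 1], [[0.7, 2.8, -2], 5, 1], [[0, 0, -1], 0, 1], [[0, 0, 0], 0, 1], [[0, 0, 0], 0, 1]]}}

```text
time: 13.3
position: [0.4832, -0.0356, 0.0768]
tool_rot: [0.924, 0.382, 0.029, -0.007]
ft_force: [-0.5, -0.7, -0.3]
grip_width: 0.0004
```

Emit:
{"name": "carry_out", "arguments": {"steps": [[[0, 0, -0.3], 0, 1], [[0, 0, -0.15], 0, 1], [[0, 0, 0], 0, 1]]}}

```text
time: 13.6
position: [0.4833, -0.0373, 0.0737]
tool_rot: [0.924, 0.38, 0.03, -0.006]
ft_force: [1.5, 0.3, 0.4]
grip_width: 0.0004
```

Emit:
{"name": "carry_out", "arguments": {"steps": [[[0, 0, -0.1], 0, 1], [[0, 0, -0.04], 0, 1], [[0, 0, 0], 0, 1]]}}

```text
time: 13.9
position: [0.4837, -0.0387, 0.0732]
tool_rot: [0.925, 0.379, 0.03, -0.005]
ft_force: [-0.5, 0.2, 0.7]
grip_width: 0.0005
```

Emit:
{"name": "carry_out", "arguments": {"steps": [[[0, 0, -0.12], 0, 1], [[0, 0, -0.08], 0, 1], [[0, 0, 0], 0, 1]]}}

```text
time: 14.2
position: [0.4839, -0.0388, 0.0713]
tool_rot: [0.925, 0.379, 0.031, -0.005]
ft_force: [0.0, 0.2, -0.4]
grip_width: 0.0006
```

Emit:
{"name": "carry_out", "arguments": {"steps": [[[0, 0, -0.1], 0, 1], [[0, 0, 0], 0, 1]]}}

```text
time: 14.4
position: [0.484, -0.0388, 0.0702]
tool_rot: [0.925, 0.379, 0.031, -0.004]
ft_force: [0.3, -0.3, 1.5]
grip_width: 0.0006
```

Emit:
{"name": "carry_out", "arguments": {"steps": [[[0, 0, -0.09], 0, 1], [[0, 0, -0.09], 0, 1], [[0, 0, -0.09], 0, 1]]}}

```text
time: 14.7
position: [0.4841, -0.039, 0.068]
tool_rot: [0.925, 0.379, 0.031, -0.004]
ft_force: [-2.0, 0.1, 7.2]
grip_width: 0.0004
```

```bash
python3 -c "
from h import *
state(4,2.75)"
```

```text
F [-2.   0.1  7.2] z 0.068 r 0.1327 ang -125.17 q [-0.34  0.64  1.95  0.1   0.51 -1.2 ]
[0.52, -0.35] [0.53, -0.32] [0.55, -0.3] [0.56, -0.27]
```

Emit:
{"name": "carry_out", "arguments": {"steps": [[[0, 0, -0.09], 0, 1], [[0.53, -0.36, -0.08], 2.7, 1], [[0.54, -0.33, -0.08], 2.7, 1], [[0.05, -0.03, -0.06], 0, 1]]}}

```text
time: 15.1
position: [0.4921, -0.0444, 0.0665]
tool_rot: [0.905, 0.424, 0.028, -0.009]
ft_force: [-2.6, -0.4, 9.6]
grip_width: 0.0007
```

```bash
python3 -c "
from h import *
state(1,1)"
```

```text
F [-2.6 -0.4  9.6] z 0.0665 r 0.1329 ang -120.99 q [-0.35  0.65  1.93  0.1   0.54 -1.31]
[0.2, -0.12]
```

Emit:
{"name": "carry_out", "arguments": {"steps": [[[0.36, -0.22, -0.06], 1, 1], [[0.05, -0.03, -0.05], 0, 1], [[0, 0, 0.2], 0, 1], [[0, 0, 3], 0, 1], [[0, -3, 4], 0, 1], [[0, -5, 3], 0, 1], [[0, -5, 0], 0, 0.5], [[0, -3, 0], 0, 0.5], [[0, 0, 0], 0, 0.5]]}}

```text
time: 16.0
position: [0.4939, -0.2057, 0.1699]
tool_rot: [0.9, 0.434, 0.027, -0.009]
ft_force: [-0.6, 0.0, 0.0]
grip_width: 0.0173
```

```bash
python3 -c "
from h import *
print(robot.get_obs()['position'],robot.get_obs()['tool_rot'])
c=snap('top','t5');w=snap('wrist','w5');print(w['eye'],w['rotation'],w['fx'],w['k1'])
a=cv2.resize(c['pixels'][130:245,180:280],(500,575),interpolation=cv2.INTER_CUBIC)
b=cv2.copyMakeBorder(cv2.resize(w['pixels'],(300,225)),0,350,0,0,cv2.BORDER_CONSTANT)
cv2.imwrite('pics/c5.png',np.hstack([a,b])[:,:,::-1])"
```

```text
[ 0.4939416  -0.2056836   0.16985387] [ 0.90027305  0.43439904  0.02681807 -0.00931123]
[ 0.43113558 -0.16571426  0.30826314] [-0.10941068 -0.08389484  0.42749661  0.89344144] 293.84070053849075 0.0013789509953057346
```

View pics/c5.png

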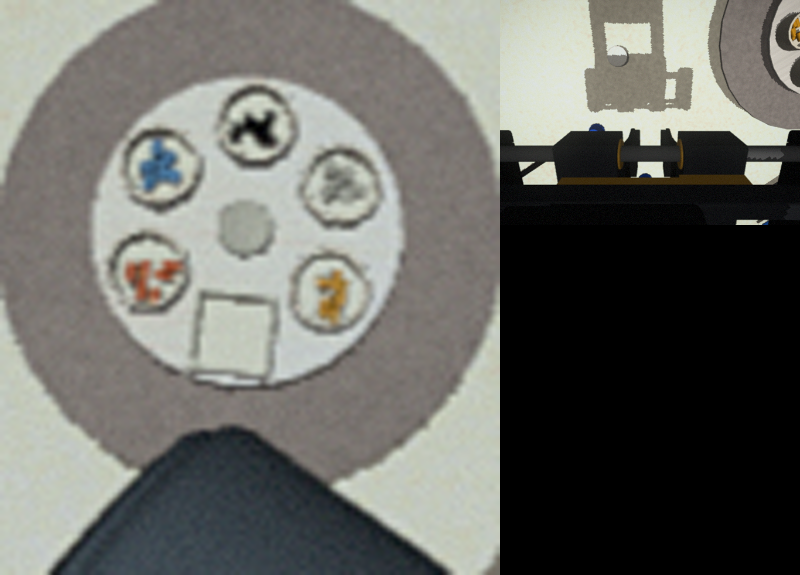

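The ×5 crop shows red (149,273), blue (162,169), black (257,126), clear (341,186), orange (331,292) and square (235,339).

```bash
python3 - <<'E'
from h import *
t=load('t5');off=[-60,-120,180,120,60,0]
px=[(180+x/5,130+y/5) for x,y in((149,273),(162,169),(257,126),(341,186),(331,292),(235,339))]
for z in(.078,.085):fitang(t,px,off,z)
for u in (223.2,223.8):
  for z in(.044,.05):
    p=onz(t,u,236.5,z); print(p,[np.degrees(np.arctan2(p[1]-y,p[0]-.5595)).round(2) for y in(.0678,.0685,.0695)])
E
```

```text
angle 174.16 ctr [0.559  0.0683] res mm [0.5 0.8 0.5 1.  0.3 2.1]
angle 174.16 ctr [0.558  0.0677] res mm [0.7 1.  0.1 1.2 0.6 1.7]
[0.38810678 0.0875707  0.044     ] [np.float64(173.42), np.float64(173.65), np.float64(173.98)]
[0.38822053 0.08697352 0.05      ] [np.float64(173.61), np.float64(173.84), np.float64(174.17)]
[0.38810199 0.0858391  0.044     ] [np.float64(173.99), np.float64(174.22), np.float64(174.55)]
[0.38821576 0.08525139 0.05      ] [np.float64(174.18), np.float64(174.41), np.float64(174.75)]
```

The platter angle is 174.2° and the pointer is at about 174°, so the cup is aligned. Now I'll move above the black knob.

Emit:
{"name": "carry_out", "arguments": {"steps": [[[1.3, -2, 0], 8, 0.4], [[1.3, -2.1, 0], 8, 0.4], [[1.3, -2.1, 0], 8, 0.4], [[1, -1.9, 0], 8, 0.4], [[0, 0, -2], 5, 0.4], [[0, 0, -2], 1, 0.4], [[0, 0, 0], 0, 0.4], [[0, 0, 0], 0, 0.4]]}}

```text
time: 16.9
position: [0.5391, -0.2669, 0.1229]
tool_rot: [0.695, 0.719, 0.017, -0.031]
ft_force: [1.2, -0.6, -1.2]
grip_width: 0.0523
```

```bash
python3 -c "
from h import *
o=robot.get_obs();print(o['position'],o['tool_rot'],o['grip_width'],o['q'])
w=snap('wrist','w6')
for P in((.547,-.29,.026),(.613,-.299,.026),(.4725,-.301,.026)): print(proj(w,P))"
```

```text
[ 0.53912342 -0.26692495  0.1228815 ] [ 0.69454822  0.71857869  0.01736791 -0.03075369] 0.05233576631933703 [-0.66493827  0.6694711   1.55860742  0.04951614  0.97172077 -2.29885714]
(np.float64(221.95388249010014), np.float64(210.94126788205193))
(np.float64(211.4428913991708), np.float64(281.1470727833963))
(np.float64(208.218829825073), np.float64(119.44887398139431))
```

View pics/w6.png

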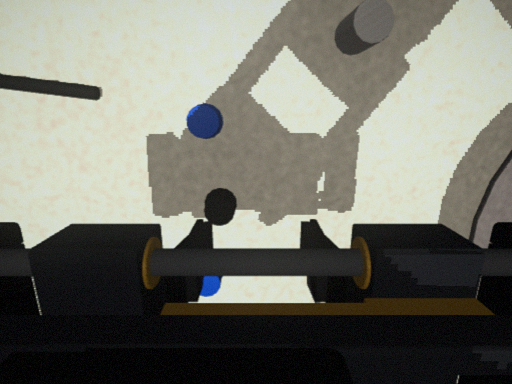

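The wrist view shows the black knob at about (220,206), the blue ones at (205,121) and (207,285), and the left jaw close to the black knob's column.

```bash
python3 -c "
from h import *
w=load('w6');m=(w['pixels'].max(2)<60).astype(np.uint8);m[221:]=0
n,l,s,c=cv2.connectedComponentsWithStats(m)
for i in range(1,n):
  if s[i,4]>100: print(c[i],s[i])
i=l[205,220];ct=c[i];print(ct,onz(w,*ct,.015),onz(w,ct[0],ct[1],.013),onz(w,ct[0],ct[1],.02))
from scipy.spatial.transform import Rotation as R
o=robot.get_obs();print(R.from_quat(o['tool_rot']).as_matrix().round(3))"
```

```text
[350.01178451  39.34343434] [335  15  40  39 594]
[48.51930654 86.75886525] [   0   74  100   25 1269]
[491.38095238 185.69345238] [473 150  39  71 336]
[219.66016073 204.92192882] [204 188  32  33 871]
[219.66016073 204.92192882] [ 0.54507776 -0.29249561  0.015     ] [ 0.54568563 -0.29259725  0.013     ] [ 0.54355809 -0.29224152  0.02      ]
[[-0.033  0.999 -0.02 ]
 [ 0.997  0.035  0.068]
 [ 0.069 -0.018 -0.997]]
```

Emit:
{"name": "carry_out", "arguments": {"steps": [[[0.7, -2.5, 0], 0, 0.4], [[0, 0, 0], 0, 0.4], [[0, 0, -2.5], 0, 0.4], [[0, 0, -2.5], 0, 0.4], [[0, 0, 0], 0, 0.4]]}}

```text
time: 17.45
position: [0.5475, -0.2889, 0.0772]
tool_rot: [0.694, 0.719, 0.018, -0.029]
ft_force: [-0.4, 1.3, 0.0]
grip_width: 0.052
```

Emit:
{"name": "carry_out", "arguments": {"steps": [[[-0.1, -0.3, -1.5], 0, 0.4], [[0, 0, -1.4], 0, 0.4], [[0, 0, -0.9], 0, 0.4], [[0, 0, 0], 0, 0.4], [[0, 0, 0], 0, 0.4]]}}

```text
time: 17.95
position: [0.5475, -0.2916, 0.0395]
tool_rot: [0.694, 0.719, 0.018, -0.027]
ft_force: [-0.3, 0.6, 0.5]
grip_width: 0.0521
```

Emit:
{"name": "carry_out", "arguments": {"steps": [[[-0.1, 0, -0.45], 0, 0.4], [[0, 0, 0], 0, 0.4], [[0, 0, 0], 0, 0.8], [[0, 0, 0], 0, 0.9], [[0, 0, 0], 0, 0.9], [[0, 0, 0], 0, 0.9], [[0, 0, 0], 0, 0.9]], "squeeze": 10}}

```text
time: 18.65
position: [0.5474, -0.2924, 0.0364]
tool_rot: [0.694, 0.719, 0.019, -0.025]
ft_force: [0.1, -1.2, -0.3]
grip_width: 0.0258
```

Emit:
{"name": "carry_out", "arguments": {"steps": [[[0, 0, 2], 0, 0.9], [[0, 0, 3.5], 0, 0.9], [[0, 0, 4], 0, 0.9], [[0, 0, 3], 0, 0.9], [[-0.5, 3.5, 1], -8, 0.9], [[-0.5, 3.5, 0], -8, 0.9], [[-0.5, 3.5, 0], -8, 0.9], [[-0.5, 3.5, 0], -8, 0.9], [[-0.5, 3.5, 0], -8, 0.9], [[-0.5, 3.5, 0], -8, 0.9]]}}

```text
time: 19.65
position: [0.517, -0.0816, 0.1772]
tool_rot: [0.934, 0.356, 0.03, -0.011]
ft_force: [0.9, 0.7, -1.2]
grip_width: 0.026
```

Emit:
{"name": "carry_out", "arguments": {"steps": [[[-0.5, 3.5, 0], -8, 0.9], [[-0.5, 3.5, 0], -8, 0.9], [[-0.5, 3.5, 0], -8, 0.9], [[-0.3, 3, 0], -8, 0.9], [[0, 0, 0], -8, 0.9], [[0, 0, 0], -2, 0.9], [[0, 0, 0], 0, 0.9], [[0, 0, 0], 0, 0.9]]}}

```text
time: 20.45
position: [0.4948, 0.0606, 0.1783]
tool_rot: [0.999, -0.007, 0.031, -0.0]
ft_force: [-0.2, -0.4, 0.3]
grip_width: 0.0255
```

```bash
python3 -c "
from h import *
o=robot.get_obs();print(o['position'],o['tool_rot'],o['grip_width'],o['q'],o['ft_force'])
print(R.from_quat(o['tool_rot']).as_matrix().round(3))
w=snap('wrist','w7');print(proj(w,(.4993,.0746,.083)),proj(w,(.3925,.086,.046)),w['eye'])"
```

```text
[0.4947549  0.06063891 0.17827377] [ 9.99487869e-01 -7.05027602e-03  3.12120465e-02 -3.18555746e-04] 0.0255287530972509 [-0.10660335  0.43968811  1.85580816  0.00967881  0.78405704 -0.09913687] [-0.18810674 -0.37452558  0.34101933]
[[ 0.998 -0.014  0.062]
 [-0.014 -1.     0.   ]
 [ 0.062 -0.001 -0.998]]
(np.float64(254.4904229614679), np.float64(182.9570162465333)) (np.float64(135.08555195025514), np.float64(164.55532393467354)) [0.48679259 0.13169013 0.31739137]
```

View pics/w7.png

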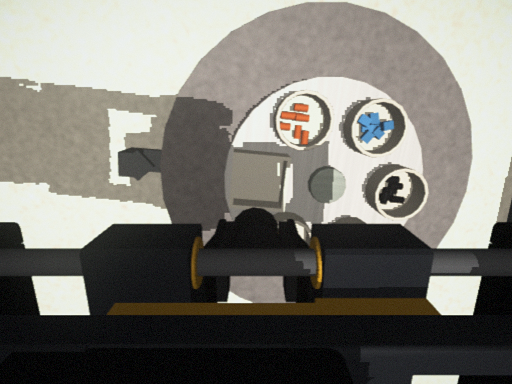

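The wrist view shows the square cup with its centre near (260,178) and corners at about (233,150), (289,154), (285,206) and (231,203). Round cups are red (302,119), blue (376,127) and black (397,192), and the hub is at (327,184). The gripped knob shows at (255,215) and the lug at about (140,162).

```bash
python3 - <<'E'
from h import *
w=load('w7')
for z in(.078,.083,.088):
    th,c=fitang(w,[(302,119.5),(376,127),(397,192),(260,178.5)],[-60,-120,180,0],z)
    print(c+.06*np.array([np.cos(th),np.sin(th)]),onz(w,260,178.5,z))
for z in(.044,.05):print(onz(w,124,162,z),onz(w,160,160,z))
g=cv2.cvtColor(w['pixels'],cv2.COLOR_RGB2GRAY);print(g[140:190:2,140].tolist(),g[140:190:2,130].tolist(),g[140:190:2,152].tolist())
E
```

```text
angle 173.22 ctr [0.5636 0.0694] res mm [1.5 0.4 1.1 0.6]
[0.50401489 0.07650466] [0.50424205 0.07708437 0.078     ]
angle 173.22 ctr [0.5619 0.0702] res mm [1.1 0.5 0.3 1.8]
[0.50234669 0.07726644] [0.50387759 0.07822488 0.083     ]
angle 173.22 ctr [0.5603 0.0709] res mm [1.3 1.3 1.7 3.1]
[0.50067848 0.07802822] [0.50351314 0.07936539 0.088     ]
[0.38219521 0.08826523 0.044     ] [0.41467988 0.08933554 0.044     ]
[0.38449076 0.08921825 0.05      ] [0.4162625  0.09026508 0.05      ]
[152, 152, 151, 148, 62, 55, 53, 68, 76, 72, 79, 75, 75, 75, 76, 71, 76, 77, 78, 93, 145, 144, 144, 145, 151] [150, 150, 152, 144, 59, 60, 58, 78, 75, 73, 76, 75, 78, 76, 78, 72, 79, 78, 88, 157, 150, 151, 220, 152, 150] [142, 139, 143, 151, 143, 69, 73, 77, 74, 72, 71, 61, 50, 65, 77, 68, 139, 147, 151, 154, 147, 149, 144, 147, 145]
```

```bash
python3 - <<'E'
from h import *
t=load('t0');s=load('s0')
def edges(c,c0,angs,r0,r1):
    g=cv2.GaussianBlur(cv2.cvtColor(c['pixels'],cv2.COLOR_RGB2GRAY).astype(np.float32),(0,0),.8);o=[]
    for a in angs:
        r=np.arange(r0,r1,.25);u=(c0[0]+r*np.cos(a)).astype(np.float32);v=(c0[1]+r*np.sin(a)).astype(np.float32)
        L=cv2.remap(g,u[None],v[None],cv2.INTER_LINEAR)[0];o.append((u[np.gradient(L).argmin()],v[np.gradient(L).argmin()]))
    return o
def fit(p,r):
    c=p.mean(0)
    from scipy.optimize import least_squares
    f=least_squares(lambda x:np.hypot(*(p-x[:2]).T)-x[2],[.56,.07,r],loss='soft_l1',f_scale=.001)
    return (f.x*1e3).round(1),round(float(np.median(abs(f.fun))*1e3),2)
et=edges(t,(229.2,176),np.arange(0,6.28,.05),27,36)
es=edges(s,(299,200),np.radians(np.arange(-5,186,4)),18,36)
for z in(.056,.06,.064,.068):print(z,[fit(np.array([onz(c,*p,z)[:2] for p in e]),.09) for c,e in((t,et),(s,es))])
E
```

```text
0.056 [(array([563.4,  70.7,  89.6]), 0.69), (array([557.5,  72.6,  89.1]), 0.56)]
0.06 [(array([562.9,  70.4,  89.3]), 0.69), (array([560.9,  71.1,  88.7]), 0.55)]
0.064 [(array([562.3,  70. ,  89. ]), 0.69), (array([564.4,  69.7,  88.3]), 0.55)]
0.068 [(array([561.7,  69.7,  88.6]), 0.68), (array([567.8,  68.2,  87.9]), 0.55)]
```

Emit:
{"name": "carry_out", "arguments": {"steps": [[[0.4, 1.5, 0], 0, 0.9], [[0, 0, 0], 0, 0.9], [[0, 0, -2], 0, 0.9], [[0, 0, -2], 0, 0.9], [[0, 0, -1], 0, 0.9], [[0, 0, 0], 0, 0.9], [[0, 0, 0], 0, 0.9]]}}

```text
time: 21.2
position: [0.5004, 0.0717, 0.1277]
tool_rot: [0.999, -0.007, 0.033, 0.001]
ft_force: [-0.1, 0.2, -0.5]
grip_width: 0.0263
```

Emit:
{"name": "carry_out", "arguments": {"steps": [[[-0.1, 0.4, 0], 0, 0.9], [[0, 0, 0], 0, 0.9], [[0, 0, -0.6], 0, 0.9], [[0, 0, -0.5], 0, 0.9], [[0, 0, -0.3], 0, 0.9], [[0, 0, 0], 0, 0.9], [[0, 0, 0], 0, 0.9]]}}

```text
time: 21.9
position: [0.5007, 0.0758, 0.1148]
tool_rot: [0.999, -0.007, 0.035, 0.001]
ft_force: [0.1, -0.9, -0.3]
grip_width: 0.0262
```

```bash
python3 - <<'E'
from h import *
w=snap('wrist','w8');t=snap('top','t8');s=snap('scene','s8')
o=robot.get_obs();print(o['position'],o['ft_force'])
print([proj(s,(.5013,.0756,.084)),proj(w,(.5013,.0756,.084)),proj(t,(.5013,.0756,.084))])
a=cv2.resize(w['pixels'][130:290,190:400],(630,480));b=cv2.resize(s['pixels'][150:230,250:350],(375,300))
b=cv2.copyMakeBorder(b,0,180,0,0,cv2.BORDER_CONSTANT)
cv2.imwrite('pics/c8.png',cv2.resize(np.hstack([a,b]),(800,382))[:,:,::-1])
E
```

```text
[0.50085078 0.0758118  0.11499148] [-0.15058099 -0.5524557  -0.43622643]
[(np.float64(294.1984541487234), np.float64(178.66700663336653)), (np.float64(254.04568967943223), np.float64(229.6311670110964)), (np.float64(226.27914713937238), np.float64(196.17029129926217))]
```

View pics/c8.png

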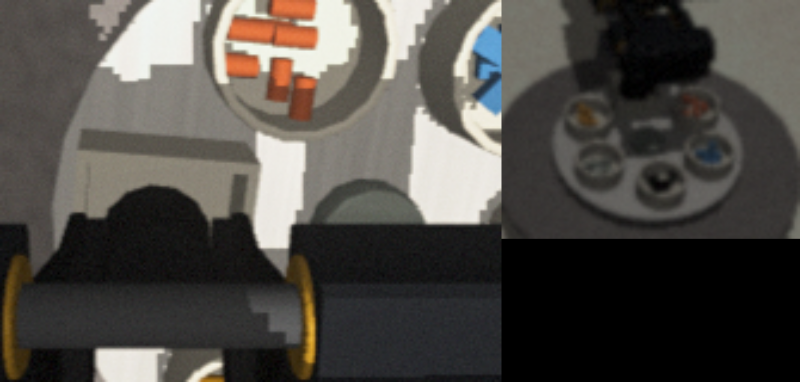

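```bash
python3 - <<'E'
from h import *
w=load('w8')
c=lambda P:tuple(np.round((np.array(proj(w,P))-[190,130])*2.39,0))
th=np.radians(174)
for a,b in((23,-23),(-23,-23),(23,23),(-23,23)):
    x=.5013+1e-3*(a*np.cos(th)-b*np.sin(th));y=.0756+1e-3*(a*np.sin(th)+b*np.cos(th));print(a,b,c((x,y,.084)))
for q in((.5015,.0758+.013,.1043),):print('knob top edge',c(q))
E
```

```text
23 -23 (np.float64(69.0), np.float64(147.0))
-23 -23 (np.float64(251.0), np.float64(160.0))
23 23 (np.float64(59.0), np.float64(313.0))
-23 23 (np.float64(230.0), np.float64(322.0))
knob top edge (np.float64(159.0), np.float64(219.0))
```

Emit:
{"name": "carry_out", "arguments": {"steps": [[[0.1, 0, -0.25], 0, 0.9], [[0, 0, -0.1], 0, 0.9], [[0, 0, 0], 0, 0.9], [[0, 0, 0], 0, 0.9]]}}

```text
time: 22.45
position: [0.5022, 0.0758, 0.1115]
tool_rot: [0.999, -0.007, 0.035, 0.001]
ft_force: [-0.0, -0.2, 0.0]
grip_width: 0.0256
```

Emit:
{"name": "carry_out", "arguments": {"steps": [[[0, 0, 0], 0, 0.6], [[0, 0, 0], 0, 0.55], [[0, 0, 0], 0, 0.55], [[0, 0, 0], 0, 0.55], [[0, 0, 0.5], 0, 0.55], [[0, 0, 2], 0, 0.55], [[0, 0, 4], 0, 0.5], [[0, 0, 4], 0, 0.5], [[0, 0, 3], 0, 0.5]]}}

```text
time: 23.35
position: [0.4976, 0.0759, 0.2471]
tool_rot: [1.0, -0.007, 0.029, 0.0]
ft_force: [0.5, 0.4, 0.6]
grip_width: 0.0432
```

Emit:
{"name": "carry_out", "arguments": {"steps": [[[0, -3, 0], 0, 0.5], [[0, -4, 0], 0, 0.5], [[0, -4, 0], 0, 0.5], [[0, -4, 0], 0, 0.5], [[0, -4, 0], 0, 0.5], [[0, -4, 0], 0, 0.5], [[0, -3, 0], 0, 0.5], [[0, 0, 0], 0, 0.5], [[0, 0, 0], 0, 0.5]]}}

```text
time: 24.25
position: [0.4964, -0.192, 0.2558]
tool_rot: [0.999, -0.005, 0.035, 0.001]
ft_force: [-0.6, 0.1, -0.3]
grip_width: 0.0434
```

```bash
python3 - <<'E'
from h import *
t=snap('top','t9');s=snap('scene','s9');print(robot.get_obs()['position'])
t0=load('t0');d=cv2.absdiff(t['pixels'],t0['pixels']).max(2)
a=cv2.resize(t['pixels'][130:245,180:280],(500,575),interpolation=cv2.INTER_CUBIC)
b=cv2.resize(s['pixels'][150:250,240:355],(300,261));e=cv2.resize(t['pixels'],(300,225))
b=np.vstack([b,e,np.zeros((575-486,300,3),np.uint8)])
cv2.imwrite('pics/c9.png',np.hstack([a,b])[:,:,::-1])
E
```

```text
[ 0.49666968 -0.1912285   0.25587147]
```

View pics/c9.png

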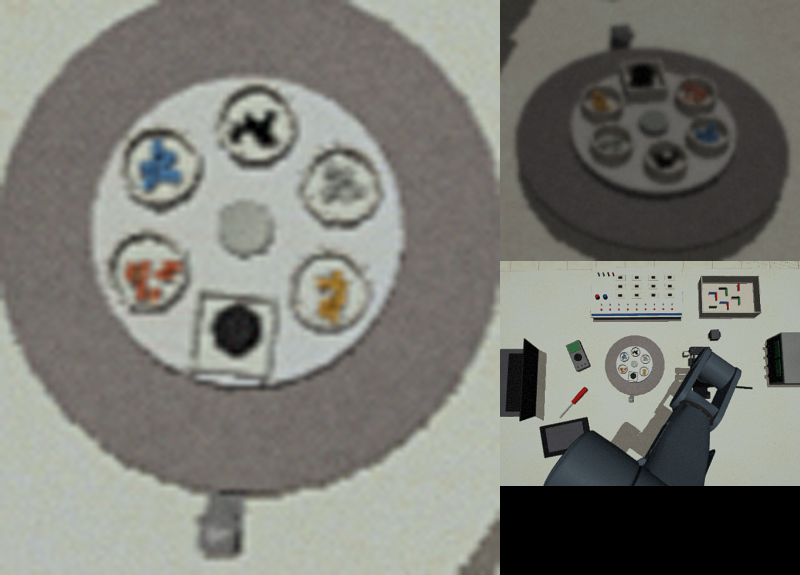

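The knob stands upright in the square cup at (236,330). The cups sit where they did after the drag, at 174.2° against roughly 174° for the pointer. The arm is clear, so I'm handing in.

```bash
python3 -c "
from rig import robot
print(robot.hand_in())"
```

```text
the job is handed in; nothing more can be done
None
```

The carousel is turned so the square cup lines up with the pointer, and the black knob stands upright in that cup. I handed the job in at about 24 s, with no verdict reported.

- **Dragging:** I turned it about 141° in three light drags on the bare rim. The vertical force read 4 to 10 N at the end of each move; peaks within moves were not recorded. I found the rim top by touch at about z = 48.5 mm.
- **Alignment:** The top camera put the cup at 174.2° and the pointer at 173.4° to 174.8°, depending on where I took the axis and the lug to be. The wrist camera put them at 173.2° and about 173.5°. Allow about 1° of uncertainty. After placing the knob I only compared the cups by eye, and they had not moved.
- **Knob:** I released it just above the cup so the fingers stayed clear of the rim, and it dropped an estimated 1 cm. The last picture shows it upright inside the cup.
- **Failed or not checked:**
  - The tool picked up a tilt of about 4° while dragging, and I could not remove it.
  - The camera estimates of the axis disagreed by 2 to 4 mm.
  - I did not check each bystander's position numerically. The overview shows nothing disturbed, but the arm hid part of the bench, including the blue knobs. The gripper passed near them without any unusual force in the readings.

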